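# Release the waiting tube batch into the transfer tray

### The job

Push the open aluminium transfer tray along the worktop, without lifting it, until it is fully home between the guides under the outlet of the tube magazine. Only then press the thumb paddle of the magazine's rocking lever down, so that the gate at the lever's other end lifts, and keep it down until all three waiting tubes have rolled into the tray; then let go, so that the gate shuts again with the tray still home. Do not touch the tubes or the gate end of the lever, and leave everything else on the worktop where it is.

Things in the scene. Friction and masses are not known exactly. Their poses are not given: they have to be found in the camera images.
- magazine: gravity tube magazine: grey sheet-metal stand with clear cheeks, fixed to the worktop, 124 mm wide (its x), 255 mm long (its y), 118 mm tall. Origin: on the worktop under its middle; z up. Its -y points out of the outlet, down the 20 degree ramp; its +y to the end with the thumb paddle.
- lip (a point): middle of the ramp's lip at the outlet: in the magazine's frame x 0, y -60 mm, z 33 mm (29 mm underneath), with the magazine's axes. The tubes fall off it into the tray.
- guide_mouth (a point): on the worktop midway between the mouth ends of the two tray guides: in the magazine's frame x 0, y -120 mm, z 0. The guides are 19 mm tall, 117 mm apart inside from the magazine's foot to y -80 mm, and flare to about 143 mm apart here.
- tray_home (a point): on the worktop, where the tray's origin lies when the tray is fully home: in the magazine's frame x 0, y -95.5 mm, z 0, with the magazine's axes. A tray pushed along the magazine's +y is centred by the flared guides (3.5 mm play each side) and stops against the magazine's foot when home.
- tray: loose open aluminium tray, 110 mm (its x) by 95 mm (its y), walls 3 mm thick; outer wall (-y end) and side walls 36 mm tall, the sides cut down beyond y +17 mm to the 19 mm of the wall at the +y end, which goes under the lip. 0.2 to 0.35 kg. Origin: centre of its underside. Starts 63 to 95 mm short of home in front of the outlet, up to 10 mm to the side, askew up to 0.15 rad.
- rocker (a joint): angle of the rocking lever, rad, about a pin along the magazine's x at its y +35 mm, z 104 mm. 0: at rest, gate shut; it grows as the paddle goes down, to a stop at 0.32. Tubes pass freely under the gate from about 0.22 (the first may slip out from 0.14). A spring returns it: about 2.5 N on the paddle starts it, about 6 N holds it at the stop.
- paddle (a point): centre of the upward face of the ribbed rubber thumb paddle (48 mm along x, 38 mm along y) at the rocker's +y end; at rest at x 0, y +116 mm, z 118 mm in the magazine's frame. It goes down about 26 mm to the stop, tilting with the rocker. Free above and 80 mm free below.
- gate_edge (a point): middle of the lower edge of the gate, a dark steel blade 90 mm wide, 4 mm thick and 26 mm tall across the lane at the rocker's -y end, which holds the tubes back; at rest 2 mm above the ramp at y -42 mm in the magazine's frame, raised about 26 mm at the rocker's stop.
- batch_tube_1: one of the three closed sample tubes of the batch (86 to 91 mm long, 13 to 16 mm thick, 13 g); they lie side by side across the ramp behind the gate, along the magazine's x, and roll out within about 1 s of the gate lifting. Origin: centre of its underside at the start; it turns as the tube rolls.
- batch_tube_2: one of the three closed sample tubes of the batch (86 to 91 mm long, 13 to 16 mm thick, 13 g); they lie side by side across the ramp behind the gate, along the magazine's x, and roll out within about 1 s of the gate lifting. Origin: centre of its underside at the start; it turns as the tube rolls.
- batch_tube_3: one of the three closed sample tubes of the batch (86 to 91 mm long, 13 to 16 mm thick, 13 g); they lie side by side across the ramp behind the gate, along the magazine's x, and roll out within about 1 s of the gate lifting. Origin: centre of its underside at the start; it turns as the tube rolls.
- cup_blue: screw-lid specimen cup, 58 mm across, 70 mm tall; bystander. Origin: centre of its underside.
- cup_orange: a second screw-lid specimen cup, 58 mm across, 70 mm tall; bystander. Origin: centre of its underside.
- holder: clear needle holder lying down, 54 x 26 x 26 mm; bystander. Origin: centre of its underside.
- spare_tube: a closed sample tube lying loose on the worktop, 91 x 15 x 16 mm, long axis x; not part of the batch, bystander. Origin: centre of its underside.
- swabs: carton of prep pads, 63 x 117 x 68 mm; bystander. Origin: centre of its underside.
- jar: open jar of cotton balls, 68 mm across, 91 mm tall; bystander. Origin: centre of its underside.
- glucose_meter: black hand-held meter lying flat, 105 x 57 x 28 mm; bystander. Origin: centre of its underside.
Mind the look-alikes: they are no part of the job. What is shaped like the batch_tube_3 but red is not meant.

How it is judged:
By the outcome, as a careful person would: the job done as asked, in the order asked, and still so for the second after the job is handed in, with the robot touching nothing.
It also fails if it takes over 51 s, if anything falls off the work surface, if the arm or the gripper's body presses on something with over 40 N, if the wrist force passes 120 N, or if a joint passes its speed limit or range.

### The arm

A 6-joint arm with a two-finger parallel gripper is mounted at the origin on a cart in front of the work surface, level with it; the furniture and walls round the work are solid. World frame = base frame: x ahead of the robot, y to its left, z up, the work surface at z = 0. Lengths are in m, angles in rad, forces in N, time in s.
With the tool pointing down it reaches from about 0.3 to 0.775 m from the base axis. Payload 14.6 kg.
Tool frame: the origin (TCP) lies at the very end of the fingers, on their centre line; the grasp point (between the pads) lies 19 mm behind it; z points along the fingers, y is the line along which they close (so a half turn about z gives the same grasp; the last joint's range is limited). The gripper opens to 94 mm and grips with 3 to 60 N. Pads are 16 mm wide; open, the fingers measure 119 mm over their backs; the gripper's body (75 mm by 177 mm) begins 78 mm behind the grasp point.
Start: joints at [1.108, 0.3, 1.521, -0, 1.321, -0.067], TCP at [0.212, 0.507, 0.205] pointing down, gripper open.
Joint ranges: [-3.03, 3.03], [-0.79, 2.21], [0.23, 2.52], [-1.04, 4.18], [0, 3.07], [-2.55, 2.55]. Speed limits (rad/s): [2.22, 2.22, 2.57, 3.14, 3.14, 3.14].

### API

Orientations are given as [roll, pitch, yaw] about the fixed x, y, z axes, in that order (R = Rz(yaw) Ry(pitch) Rx(roll)).
In Python, from bench import * gives the robot as it stands.
- The arm moves only by the tool servo_tool, never from a script. Its argument "rows" is one flat list of numbers, 7 for each row, row after row: the shift along the world's x, y, z normalised to -1 to 1, where 1 is 0.5 m, then the turn, a rotation vector about the world's x, y, z normalised to -1 to 1, where 1 is 0.5 rad, then the opening, from 0 (shut) to 1 (fully open). A call has 1 to 12 rows; each row is the pose to reach, as a shift and turn from the pose commanded when the call began; what a row does not reach only later rows make up. A row lasts 1/10 s, in which the tool goes at most 50 mm and 8.59 degrees, less where a joint would pass 70% of its speed; a pose out of reach is approached as far as the arm can. A call with a number of a shift or a turn outside -1 to 1 is refused whole. A call with a gripper value outside its range is refused whole. The fingers move at their own pace and stop on an object; "squeeze" is the grip in N (left out, the last holds). Time passes only in rows, so rows that repeat a pose let the fingers close. It gives the time, the measured TCP pose, the force, the opening and the grip force at its end, in the units of the state.
- get_state(): the state, without advancing time (a new reading comes with each control period).
- read_camera(name): name is "side" or "top" or "wrist"; returns a dict with "image" (480x640x3 uint8, red, green, blue), "depth" (480x640 float32, m along the optical axis (not along the pixel's ray), 0 where there is no reading), "intrinsics" (3x3 intrinsics, pixels), "world_to_cam" (4x4, takes a point from world to camera coordinates). Camera axes: x right, y down, z forward; pixel columns grow to the right and rows downward; lengths in m; the calibration is good to about 2 mm. A picture is of the moment at which its call begins.
- sign_off(): hands the job in; it is judged then, once.
Trained networks look in the newest picture that a camera, given by its name, has taken for a name from the list of things; names that differ only in an ending like _2 or _b are one class to them, and where a whole thing is asked for, a point or a joint stands for the part that bears it (a point fixed in the world has none). Each returns a list of dicts, best first, with "p" (0 to 1); they miss things now and then, are a little off and sometimes report something else, mostly with a low value. They report only what shows in the picture. A call takes as long as a camera call. They do not tell look-alikes from the thing itself.
- boxes_of(camera, label): "bbox" ([left, top, width, height] as shares, 0 to 1, of the picture: columns of its width, rows of its height, round what is visible of it).
- landmark_of(camera, label): "point" ([column, row] as shares, 0 to 1, of the picture: columns of its width, rows of its height: a listed point, or the origin of a listed thing).
The state is a dict: "clock": time; "joint_positions": joint angles; "joint_vel": joint speeds; "effort": joint torques, N m; "eef_pos": TCP position; "orientation": TCP orientation; "ft_force": force on the tool from outside, world axes, zero at the start; "ft_torque": the same for the moment, N m; "gripper_width": finger opening in m; "finger_force": force on a finger pad.
Only numpy, scipy, OpenCV 4.12 (cv2) and the standard library are available. Lean on these libraries where they do the work, as an engineer would, in place of code of your own. Each camera call takes 0.05 s, during which the arm holds its last target. There are 200 camera calls.

## Working session

There is one attempt and no reset: what is moved stays moved. The work goes in short steps, Python scripts to look and compute and a tool call to move; the robot and the scene stay as the last step left them, time stands still between calls to the robot, and variables do not carry over. Pictures are saved under pics/ and viewed, at most 10 in all, crops included, and the job is handed in when it is done.

Besides the shell and the picture viewer there is one more tool, called after "Request:" as name(argument=value, ...), one argument or row to a line, values as JSON. servo_tool: Moves the arm, as the interface text tells. Its arguments: {"type":"object","properties":{"rows":{"type":"array"},"squeeze":{"type":"number"}},"required":["rows"]}

```bash
mkdir -p pics; cat > h.py <<'E'
from bench import *
import numpy as np, cv2
def shot(c,f=None):
    d=read_camera(c)
    if f: cv2.imwrite('pics/'+f,d['image'][:,:,::-1])
    return d
def ray(d,p):  # pixel-> origin, dir world
    T=np.linalg.inv(d['world_to_cam']);K=d['intrinsics']
    v=T[:3,:3]@np.linalg.inv(K)@np.array([p[0],p[1],1.]);return T[:3,3],v
def atz(d,p,z):
    o,v=ray(d,p);return o+v*(z-o[2])/v[2]
def bydepth(d,p):
    u,w=int(p[0]),int(p[1]);z=np.median(d['depth'][w-1:w+2,u-1:u+2]);o,v=ray(d,p);return o+v*z
E
python3 - <<'E'
from h import *
np.set_printoptions(precision=4,suppress=True)
for c in('top','side'):
    d=shot(c,c+'1.png');print(c,np.linalg.inv(d['world_to_cam'])[:3,3])
    for l,z in(('magazine',0),('lip',.033),('guide_mouth',0),('tray_home',0),('tray',0),('paddle',.118),('gate_edge',None),('batch_tube_1',None),('cup_blue',0),('jar',0)):
        for r in landmark_of(c,l)[:3]:
            p=np.array(r['point'])*[640,480]
            print(l,round(r['p'],2),p, atz(d,p,z) if z is not None else bydepth(d,p))
print(get_state())
E
```

```text
top [ 0.4222 -0.0694  1.3243]
magazine 0.74 [283.712 270.192] [ 0.5094 -0.0053  0.    ]
lip 0.64 [308.8   254.784] [ 0.5393 -0.0613  0.033 ]
tray 0.69 [352.192 231.696] [ 0.5918 -0.1583  0.    ]
tray 0.25 [314.816 332.4  ] [ 0.3725 -0.071   0.    ]
paddle 0.79 [233.984 298.08 ] [0.4479 0.0888 0.118 ]
gate_edge 0.68 [303.296 259.92 ] [ 0.5256 -0.0498  0.068 ]
gate_edge 0.33 [315.008 329.28 ] [ 0.3796 -0.0716  0.013 ]
batch_tube_1 0.79 [358.016 162.912] [ 0.7443 -0.1745  0.0121]
batch_tube_1 0.68 [283.008 270.384] [ 0.5031 -0.0082  0.0892]
batch_tube_1 0.55 [296.896 263.904] [ 0.5168 -0.0366  0.0768]
cup_blue 0.64 [451.712 200.688] [ 0.6573 -0.3824  0.    ]
cup_blue 0.6 [285.632 270.816] [ 0.5079 -0.0095  0.    ]
jar 0.62 [273.92  169.008] [0.7368 0.0134 0.    ]
side [0.252  1.3424 0.7925]
magazine 0.71 [337.408 280.416] [ 0.5026 -0.0062  0.    ]
magazine 0.21 [381.888 337.92 ] [0.3524 0.2248 0.    ]
lip 0.75 [330.112 254.112] [ 0.5407 -0.0878  0.033 ]
tray 0.93 [315.904 248.688] [ 0.6011 -0.1733  0.    ]
paddle 0.95 [357.184 262.08 ] [0.4365 0.0965 0.118 ]
paddle 0.45 [384.128 274.896] [0.3652 0.1427 0.118 ]
gate_edge 0.94 [329.6  256.08] [ 0.5268 -0.0129  0.0667]
batch_tube_1 0.58 [335.424 262.08 ] [0.4946 0.0715 0.0971]
batch_tube_1 0.48 [267.712 241.2  ] [ 0.7473 -0.1668  0.0095]
cup_blue 0.74 [313.408 220.08 ] [ 0.6563 -0.3713  0.    ]
cup_blue 0.29 [382.08 336.72] [0.3525 0.22   0.    ]
{'clock': 1.1, 'joint_positions': array([ 1.1084,  0.2999,  1.521 ,  0.    ,  1.3207, -0.0666]), 'joint_vel': array([ 0.0016, -0.0005,  0.0004, -0.0001, -0.0003, -0.0006]), 'effort': array([ -0.0004, -53.1673, -35.2905,   0.0709,   0.0215,  -0.    ]), 'eef_pos': array([0.2121, 0.5075, 0.2054]), 'orientation': array([ 3.1416, -0.    ,  2.7458]), 'ft_force': array([-0.8981,  0.2793,  1.0583]), 'ft_torque': array([-0.01  , -0.021 , -0.0495]), 'finger_force': 0.0, 'gripper_width': 0.09395340085849453}
```

View pics/top1.png

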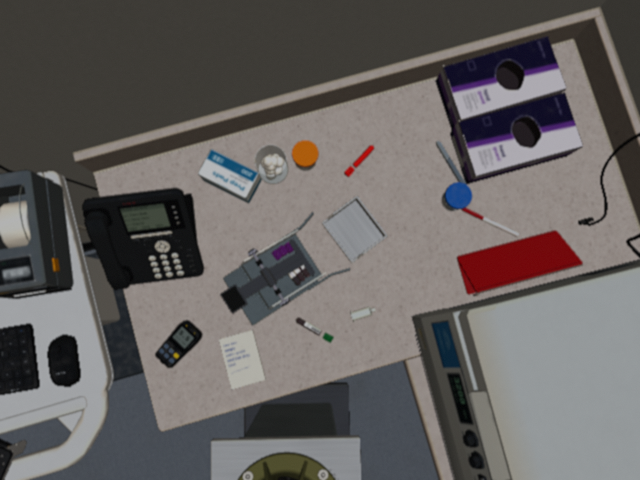

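View pics/side1.png

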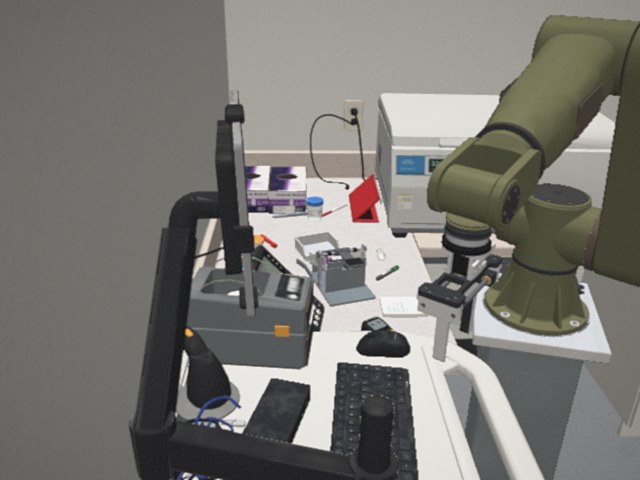

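The top view shows the magazine at about (275,275) with its paddle at (233,298) to the lower left. The tray is at (353,230), in front of the outlet. The red look-alike tube is at (360,160) and the white holder at (362,314). The side view agrees. I'm moving to hover beyond the tray's outer wall.

Request:
servo_tool(
  rows=[0.04,-0.06,0,0,0,-0.06,0.7,0.08,-0.13,0,0,0,-0.13,0.7,0.12,-0.2,0,0,0,-0.2,0.7,0.16,-0.27,0,0,0,-0.27,0.7,0.2,-0.34,0,0,0,-0.34,0.7,0.24,-0.41,0,0,0,-0.4,0.7,0.28,-0.48,0,0,0,-0.46,0.7,0.32,-0.55,0,0,0,-0.52,0.7,0.36,-0.62,0,0,0,-0.58,0.7,0.4,-0.69,0,0,0,-0.63,0.7,0.42,-0.72,0,0,0,-0.63,0.7],
)

```text
clock: 2.2
eef_pos: [0.4231, 0.145, 0.2056]
orientation: [3.141, 0.0, 2.428]
ft_force: [0.2, 0.2, 0.4]
gripper_width: 0.0663
finger_force: 0.0
```

Request:
servo_tool(
  rows=[0.04,-0.06,0,0,0,-0.06,0.7,0.08,-0.13,0,0,0,-0.13,0.7,0.12,-0.2,0,0,0,-0.2,0.7,0.16,-0.27,0,0,0,-0.27,0.7,0.2,-0.34,0,0,0,-0.34,0.7,0.24,-0.41,0,0,0,-0.4,0.7,0.28,-0.48,0,0,0,-0.46,0.7,0.32,-0.55,0,0,0,-0.52,0.7,0.36,-0.62,0,0,0,-0.58,0.7,0.4,-0.69,0,0,0,-0.63,0.7,0.42,-0.72,0,0,0,-0.63,0.7,0.42,-0.72,0,0,0,-0.63,0.7],
)

```text
clock: 3.4
eef_pos: [0.6323, -0.2144, 0.2043]
orientation: [-3.141, -0.001, 2.114]
ft_force: [0.2, 0.0, -1.4]
gripper_width: 0.0656
finger_force: 0.0
```

```bash
python3 - <<'E'
from h import *
np.set_printoptions(precision=4,suppress=True)
d=shot('wrist','w1.png');print(np.linalg.inv(d['world_to_cam'])[:3,3])
for l,z in(('magazine',0),('lip',.033),('guide_mouth',0),('tray_home',0),('tray',0),('paddle',.118),('gate_edge',.062),('holder',0),('spare_tube',0)):
    for r in landmark_of('wrist',l)[:2]:
        p=np.array(r['point'])*[640,480]; print(l,round(r['p'],2),p, atz(d,p,z))
s=get_state();print(s['clock'],s['eef_pos'],s['orientation'],s['gripper_width'],s['ft_force'],s['joint_positions'])
E
```

```text
[ 0.5907 -0.144   0.384 ]
magazine 0.21 [137.28  48.72] [ 0.4128 -0.1747  0.    ]
tray 0.59 [317.12  138.192] [ 0.5938 -0.1579  0.    ]
gate_edge 0.26 [321.216 134.4  ] [ 0.5946 -0.1514  0.062 ]
holder 0.67 [139.776  48.096] [ 0.4145 -0.1731  0.    ]
3.9 [ 0.632  -0.2121  0.2057] [3.1414 0.0003 2.1163] 0.06570210788685686 [-0.1484 -0.0077 -0.084 ] [-0.3788  0.5676  1.1422 -0.      1.4315 -0.9242]
```

View pics/w1.png

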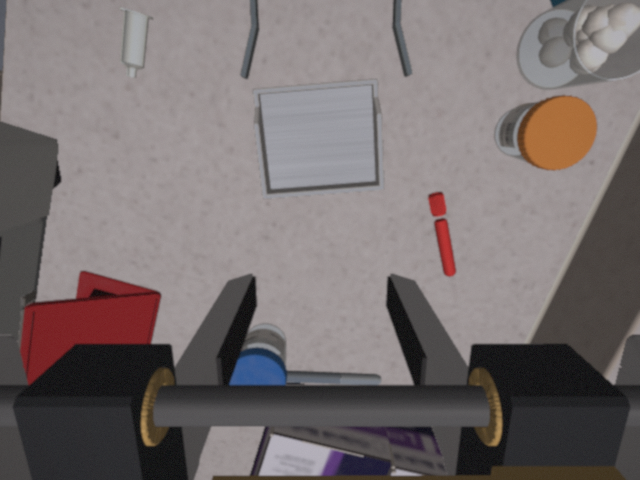

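The wrist view shows the tray at (319,138), slightly turned. The guide mouths end at (246,77) and (407,74), and the guides' straight parts are near columns 254 and 398. The way behind the outer wall is clear.

```bash
python3 - <<'E'
from h import *
np.set_printoptions(precision=4,suppress=True)
d=shot('wrist')
P=lambda u,v,z:atz(d,(u,v),z)[:2]
ml,mr=P(246,77,.012),P(407,74,.012)
gl,gr=P(255,15,.019),P(398,15,.019)
g=(ml+mr)/2; print('mouth',ml,mr,g,np.linalg.norm(ml-mr),'straight',gl,gr,np.linalg.norm(gl-gr))
a,b=P(267,192,.036),P(381,186,.036); c,e=P(256,88,.019),P(378,82,.03)
print('tray outer corners',a,b,np.linalg.norm(a-b),'inner',c,e)
print('mag x dir',(mr-ml)/np.linalg.norm(mr-ml),'tray x dir',(b-a)/np.linalg.norm(b-a))
x=np.array([.855,.518]);y=np.array([-.518,.855]);o=np.array([.508,-.008])
for n,q in dict(g=g,gs=(gl+gr)/2,a=a,b=b,c=c,e=e,tcp=get_state()['eef_pos'][:2]).items(): print(n,(q-o)@x,(q-o)@y)
E
```

```text
mouth [ 0.511  -0.1428] [ 0.6337 -0.0654] [ 0.5724 -0.1041] 0.14507934035877265 straight [ 0.4959 -0.0955] [ 0.5998 -0.0325] 0.12148753041333447
tray outer corners [ 0.5788 -0.2192] [ 0.6649 -0.1605] 0.10419880702562823 inner [ 0.5244 -0.1462] [ 0.6139 -0.0873]
mag x dir [0.8459 0.5334] tray x dir [0.8262 0.5634]
g 0.005250945920606841 -0.11553875134588001
gs 0.005021465482052972 -0.06855064431394045
a -0.04891199007816735 -0.21727420767887726
b 0.05510213970285348 -0.211672062583553
c -0.05754901060541752 -0.12670783233196758
e 0.049486091153882986 -0.12270336445028487
tcp 0.0002493973912297619 -0.23887886392192556
```

Request:
servo_tool(
  rows=[0.008,0.006,-0.07,0,0,0,0.7,0.008,0.006,-0.15,0,0,0,0.7,0.008,0.006,-0.23,0,0,0,0.7,0.008,0.006,-0.31,0,0,0,0.7,0.008,0.006,-0.36,0,0,0,0.7,0.008,0.006,-0.38,0,0,0,0.7,0.008,0.006,-0.38,0,0,0,0.7],
)

```text
clock: 4.65
eef_pos: [0.6357, -0.2094, 0.0146]
orientation: [-3.141, -0.001, 2.116]
ft_force: [-0.4, -0.4, 0.4]
gripper_width: 0.0659
finger_force: 0.0
```

Request:
servo_tool(
  rows=[-0.006,0.01,0,0,0,0,0.7,-0.012,0.02,0,0,0,0,0.7,-0.018,0.03,0,0,0,0,0.7,-0.024,0.04,0,0,0,0,0.7,-0.03,0.05,0,0,0,0,0.7,-0.036,0.06,0,0,0,0,0.7,-0.042,0.07,0,0,0,0,0.7,-0.048,0.08,0,0,0,0,0.7,-0.054,0.09,0,0,0,0,0.7,-0.06,0.1,0,0,0,0,0.7,-0.066,0.11,0,0,0,0,0.7,-0.072,0.12,0,0,0,0,0.7],
)

```text
clock: 5.85
eef_pos: [0.5998, -0.1491, 0.0154]
orientation: [-3.142, 0.0, 2.116]
ft_force: [1.7, -2.4, 1.7]
gripper_width: 0.0657
finger_force: 1.3
```

Request:
servo_tool(
  rows=[-0.004,0.006,0,0,0,0,0.7,-0.007,0.012,0,0,0,0,0.7,-0.009,0.015,0,0,0,0,0.7,-0.009,0.015,0,0,0,0,0.7],
)

```text
clock: 6.25
eef_pos: [0.5952, -0.1417, 0.0152]
orientation: [-3.141, -0.001, 2.116]
ft_force: [0.2, 0.2, -0.0]
gripper_width: 0.0661
finger_force: 0.0
```

```bash
python3 - <<'E'
from h import *
np.set_printoptions(precision=4,suppress=True)
d=shot('wrist','w2.png')
for l,z in(('tray',0),('tray_home',0),('lip',.033),('gate_edge',.062),('paddle',.118)):
    for r in landmark_of('wrist',l)[:2]:
        p=np.array(r['point'])*[640,480]; print(l,round(r['p'],2),p, atz(d,p,z))
s=get_state();print(s['clock'],s['eef_pos'],s['orientation'],s['ft_force'])
E
```

```text
tray 0.8 [311.296 172.896] [ 0.5613 -0.0944  0.    ]
lip 0.74 [313.28  66.48] [ 0.5396 -0.0548  0.033 ]
gate_edge 0.79 [315.392  10.176] [ 0.5344 -0.0437  0.062 ]
6.55 [ 0.5954 -0.142   0.0153] [-3.1414 -0.0004  2.1157] [-0.5959 -0.1607  0.3707]
```

View pics/w2.png

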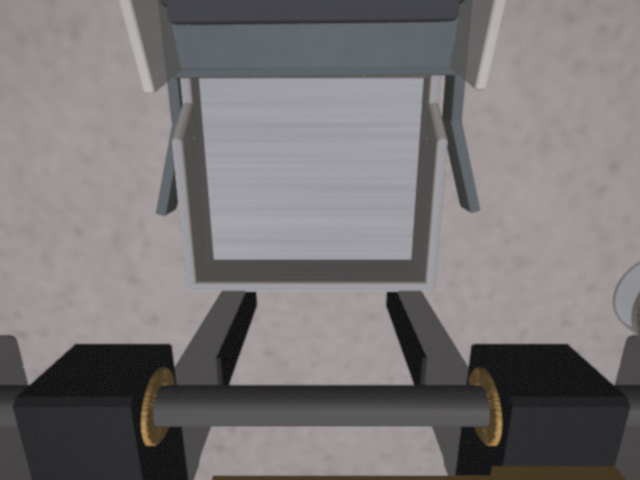

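The tray sits square between the guides, with its wall at row 287 and the lip at row 75. It is about 12 mm short of home.

Request:
servo_tool(
  rows=[-0.003,0.005,0,0,0,0,0.7,-0.006,0.01,0,0,0,0,0.7,-0.008,0.014,0,0,0,0,0.7,-0.01,0.017,0,0,0,0,0.7,-0.011,0.019,0,0,0,0,0.7],
)

```text
clock: 7.05
eef_pos: [0.5915, -0.1337, 0.0165]
orientation: [3.139, 0.005, 2.117]
ft_force: [8.7, -11.4, 2.6]
gripper_width: 0.0657
finger_force: 7.2
```

Request:
servo_tool(
  rows=[-0.001,0.002,0,0,0,0,0.7,-0.002,0.004,0,0,0,0,0.7,-0.003,0.006,0,0,0,0,0.7],
)

```text
clock: 7.35
eef_pos: [0.5915, -0.1331, 0.0178]
orientation: [3.138, 0.01, 2.117]
ft_force: [12.7, -26.9, 3.7]
gripper_width: 0.0656
finger_force: 14.9
```

Contact force is rising, so the tray is home or jammed. I'm backing off to check.

Request:
servo_tool(
  rows=[0.006,-0.01,0,0,0,0,0.7,0.015,-0.025,0,0,0,0,0.7,0.02,-0.034,0,0,0,0,0.7,0.02,-0.034,0,0,0,0,0.7],
)

```text
clock: 7.75
eef_pos: [0.5986, -0.1469, 0.0151]
orientation: [-3.141, -0.0, 2.115]
ft_force: [-0.4, 1.0, 0.5]
gripper_width: 0.066
finger_force: 0.0
```

```bash
python3 - <<'E'
from h import *
np.set_printoptions(precision=4,suppress=True)
d=shot('wrist','w3.png')
for l,z in(('tray',0),('tray_home',0),('lip',.033),('gate_edge',.062),('paddle',.118)):
    for r in landmark_of('wrist',l)[:2]:
        p=np.array(r['point'])*[640,480]; print(l,round(r['p'],2),p, atz(d,p,z))
s=get_state();print(s['clock'],s['eef_pos'],s['orientation'],s['ft_force'])
E
```

```text
tray 0.55 [314.496 141.984] [ 0.5583 -0.0858  0.    ]
lip 0.68 [314.496  50.112] [ 0.5404 -0.0548  0.033 ]
8.05 [ 0.5985 -0.1463  0.0154] [-3.1415 -0.0001  2.1161] [-0.8707  0.1991  0.3369]
```

View pics/w3.png

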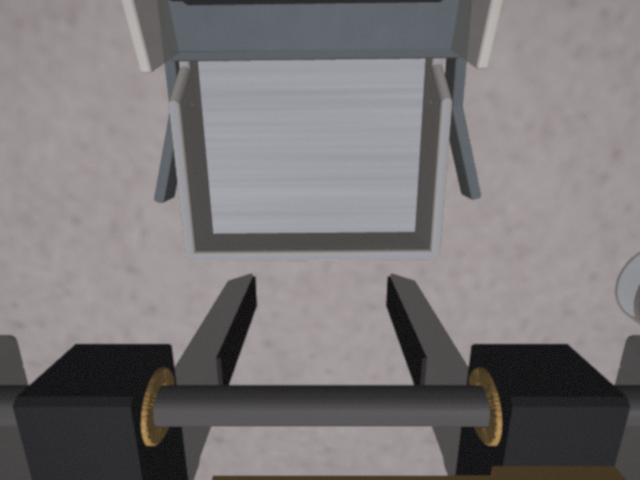

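```bash
python3 - <<'E'
from h import *
np.set_printoptions(precision=4,suppress=True)
d=shot('wrist')
P=lambda u,v,z:atz(d,(u,v),z)[:2]
l=P(315,58,.033);w=P(315,261,.036);print(l,w,np.linalg.norm(l-w))
L,R=P(183,60,.033),P(457,57,.033);print('lip dir',(R-L)/np.linalg.norm(R-L)); A,B=P(190,261,.036),P(440,260,.036);print('wall dir',(B-A)/np.linalg.norm(B-A),np.linalg.norm(B-A),(A+B)/2,(L+R)/2)
m=P(158,198,.019),P(477,195,.019); print('mouth mid',(m[0]+m[1])/2)
E
```

```text
[ 0.5418 -0.0565] [ 0.5842 -0.1269] 0.08223671608612343
lip dir [0.8499 0.527 ]
wall dir [0.8526 0.5226] 0.10959229373444451 [ 0.584  -0.1268] [ 0.5435 -0.0556]
mouth mid [ 0.5717 -0.1047]
```

Lip to outer wall measures 82 mm against 83 mm expected, and the wall is parallel to the lip, so the tray is home. Next I'll lift, close the fingers and hover over the paddle.

Request:
servo_tool(
  rows=[0.01,-0.01,0.06,0,0,0,0.7,0.01,-0.01,0.15,0,0,0,0.7,0.01,-0.01,0.24,0,0,0,0.5,0.01,-0.01,0.32,0,0,0,0.3,0,0,0.38,0,0,0,0,-0.04,0.06,0.38,0,0,0,0,-0.09,0.14,0.38,0,0,0,0,-0.14,0.22,0.38,0,0,0,0,-0.19,0.3,0.38,0,0,0,0,-0.24,0.38,0.38,0,0,0,0,-0.28,0.45,0.38,0,0,0,0,-0.3,0.48,0.38,0,0,0,0],
)

```text
clock: 9.3
eef_pos: [0.4469, 0.0957, 0.2058]
orientation: [3.141, -0.0, 2.118]
ft_force: [0.6, -0.0, -0.1]
gripper_width: 0.0003
finger_force: 0.0
```

Request:
servo_tool(
  rows=[0,0,0,0,0,0,0,0,0,0,0,0,0,0],
)

```text
clock: 9.5
eef_pos: [0.4488, 0.0934, 0.2057]
orientation: [3.141, 0.0, 2.117]
ft_force: [-0.4, 1.1, 0.3]
gripper_width: 0.0006
finger_force: 0.0
```

```bash
python3 - <<'E'
from h import *
np.set_printoptions(precision=4,suppress=True)
d=shot('wrist','w4.png')
for r in landmark_of('wrist','paddle')[:2]:
    p=np.array(r['point'])*[640,480]; print('paddle',round(r['p'],2),p, atz(d,p,.118),bydepth(d,p))
s=get_state();print(s['clock'],s['eef_pos'],s['orientation'],s['ft_force'],s['gripper_width'])
q=d['world_to_cam']@np.r_[s['eef_pos'],1];q=d['intrinsics']@q[:3];print('tcp px',q[:2]/q[2])
E
```

```text
paddle 0.97 [318.72  238.416] [0.4467 0.0942 0.118 ] [0.4466 0.0943 0.1183]
9.6 [0.449  0.0928 0.2054] [-3.1415  0.0001  2.115 ] [ 0.3799 -0.1582 -0.3837] 0.00020918783771768716
tcp px [319.9953 292.4996]
```

View pics/w4.png

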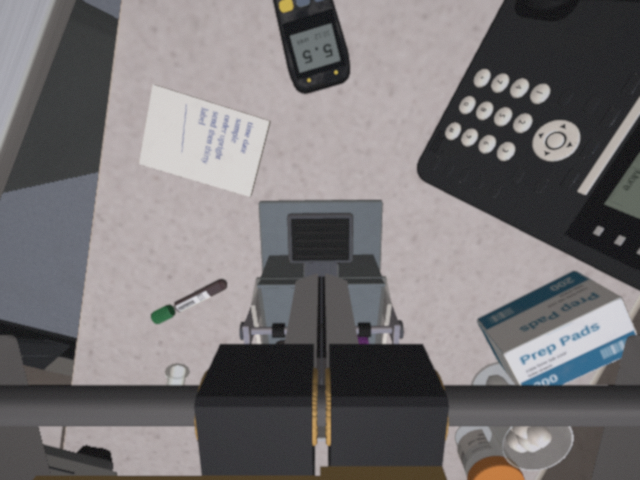

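The paddle is clear at (319,238), i.e. (0.447, 0.094), 3 mm from the TCP. I'm pressing it.

Request:
servo_tool(
  rows=[-0.004,0.004,-0.07,0,0,0,0,-0.004,0.004,-0.14,0,0,0,0,-0.004,0.004,-0.165,0,0,0,0,-0.004,0.004,-0.18,0,0,0,0,-0.004,0.004,-0.195,0,0,0,0,-0.004,0.004,-0.21,0,0,0,0,-0.004,0.004,-0.222,0,0,0,0,-0.004,0.004,-0.226,0,0,0,0,-0.004,0.004,-0.228,0,0,0,0,-0.004,0.004,-0.228,0,0,0,0],
)

```text
clock: 10.6
eef_pos: [0.4475, 0.0951, 0.0932]
orientation: [3.14, 0.002, 2.116]
ft_force: [-6.9, -3.8, 13.9]
gripper_width: 0.0004
finger_force: 6.6
```

Request:
servo_tool(
  rows=[0,0,0,0,0,0,0,0,0,0,0,0,0,0,0,0,0,0,0,0,0,0,0,0,0,0,0,0,0,0,0,0,0,0,0,0,0,0,0,0,0,0,0,0,0,0,0,0,0,0,0,0,0,0,0,0,0,0,0,0,0,0,0,0,0,0,0,0,0,0],
)

```text
clock: 11.6
eef_pos: [0.4476, 0.0951, 0.0933]
orientation: [3.14, 0.002, 2.116]
ft_force: [-6.5, -2.8, 13.3]
gripper_width: 0.0007
finger_force: 6.4
```

```bash
python3 - <<'E'
from h import *
np.set_printoptions(precision=4,suppress=True)
d=shot('top');cv2.imwrite('pics/t2.png',cv2.resize(d['image'][180:340,200:420,::-1],None,fx=3.5,fy=3.5,interpolation=cv2.INTER_CUBIC))
for r in landmark_of('top','batch_tube_1'): 
    p=np.array(r['point'])*[640,480];print(round(r['p'],2),p,bydepth(d,p))
E
```

```text
0.75 [314.112 250.08 ] [ 0.5512 -0.073   0.0131]
0.62 [332.416 240.912] [ 0.5703 -0.1134  0.0159]
0.6 [358.272 160.08 ] [ 0.7499 -0.175   0.0151]
0.58 [325.312 246.912] [ 0.5575 -0.0976  0.0149]
0.44 [312.832 328.08 ] [ 0.3824 -0.0669  0.0154]
```

View pics/t2.png

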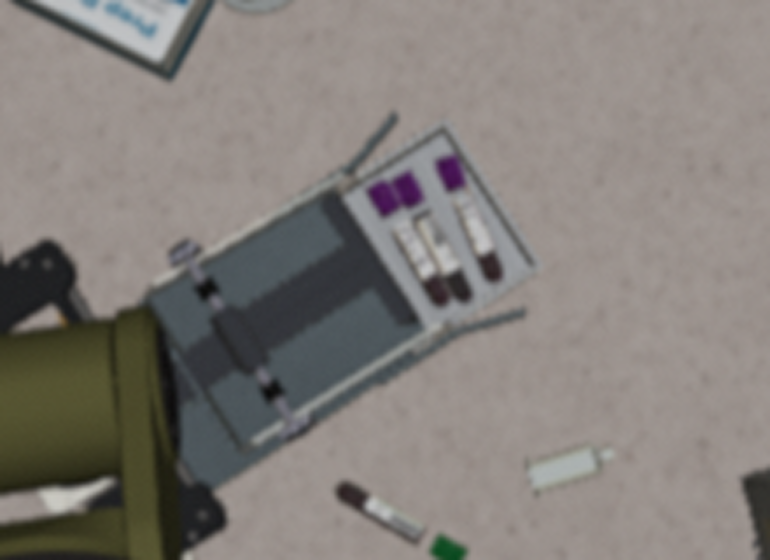

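All three tubes lie in the tray at crop pixels (408,245), (432,240) and (470,220), and the lane is empty. I'm releasing the paddle and checking.

Request:
servo_tool(
  rows=[0,0,0.01,0,0,0,0,0,0,0.025,0,0,0,0,0,0,0.04,0,0,0,0,0,0,0.055,0,0,0,0,0,0,0.075,0,0,0,0,0,0,0.12,0,0,0,0,0,0,0.2,0,0,0,0,0,0,0.26,0,0,0,0,0,0,0.28,0,0,0,0,0,0,0.28,0,0,0,0,0,0,0.28,0,0,0,0],
)

```text
clock: 12.8
eef_pos: [0.4461, 0.0954, 0.2302]
orientation: [-3.14, -0.001, 2.116]
ft_force: [-0.5, -0.0, 0.0]
gripper_width: 0.0005
finger_force: 0.0
```

```bash
python3 - <<'E'
from h import *
np.set_printoptions(precision=4,suppress=True)
d=shot('top');cv2.imwrite('pics/t3.png',cv2.resize(d['image'][180:340,200:420,::-1],None,fx=3.5,fy=3.5,interpolation=cv2.INTER_CUBIC))
w=shot('wrist')
for c,l,dd in(('wrist','paddle',w),('top','tray',d),('top','gate_edge',d)):
  for r in landmark_of(c,l)[:1]:
    p=np.array(r['point'])*[640,480];print(l,round(r['p'],2),p,bydepth(dd,p),atz(dd,p,0))
E
```

```text
paddle 0.56 [323.776 232.896] [0.4482 0.0961 0.1188] [0.466  0.0676 0.    ]
tray 0.84 [321.024 247.584] [ 0.5563 -0.0882  0.0143] [ 0.5577 -0.0884  0.    ]
gate_edge 0.61 [300.288 258.288] [ 0.5288 -0.0437  0.0712] [ 0.5349 -0.0422  0.    ]
```

View pics/t3.png

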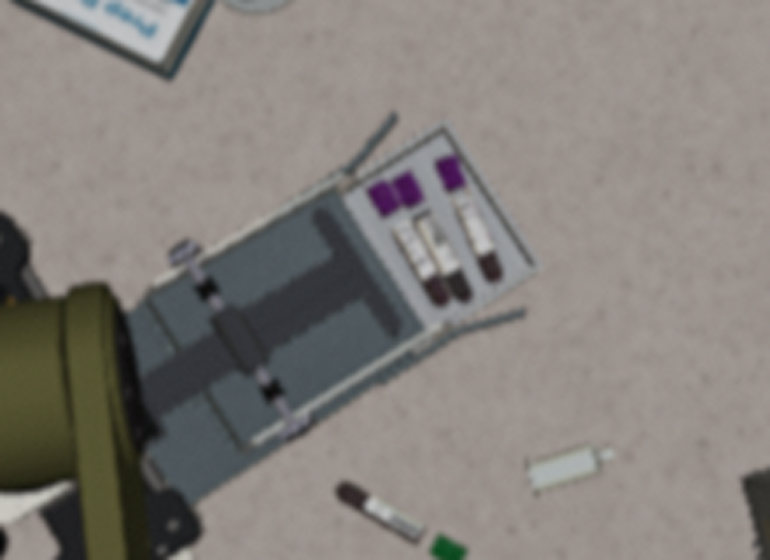

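The gate is shut again, seen back at crop (360,270). The paddle is back at 118 mm, the tray is home with the three tubes, and the arm is clear.

```bash
python3 -c "
from bench import *
print(sign_off())"
```

```text
the job is handed in; nothing more can be done
None
```

The job is done and handed in: the tray is home, all three tubes are in it, and the gate is shut with the arm clear, at about 13 s on the robot's clock.

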